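# Load the reagent rail in order of size

## Robot

A 6-joint arm with a two-finger parallel gripper is mounted at the origin on the work surface. World frame = base frame: x ahead of the robot, y to its left, z up, the work surface at z = 0. Lengths are in m, angles in degrees, forces in N, time in s.
With the tool pointing down it reaches from about 0.35 to 0.875 m from the base axis. Payload 4.2 kg.
Tool frame: the origin (TCP) lies midway between the tips of the shut fingers; the grasp point (between the pads) lies 19 mm behind it; z points along the fingers, y is the line along which they close (so a half turn about z gives the same grasp; the last joint's range is limited). The gripper opens to 87 mm and grips with 3 to 60 N. Pads are 19 mm wide; open, the fingers measure 117 mm over their backs; the gripper's body (75 mm by 190 mm) begins 51 mm behind the grasp point.
Start: joints at [-50.042, 22.042, 0.453, 0, -68.411, -14.817], TCP at [0.266, -0.566, 0.223] pointing down, gripper open.
Joint ranges: [-179.83, 179.83], [-69.29, 118.12], [-61.27, 80.66], [-181.25, 117.63], [-171.15, -9.14], [-177.46, 177.46]. Speed limits (degrees/s): [159.86, 159.86, 180, 180, 180, 180].

## Interface

Orientations are given as a 3x3 rotation matrix whose columns are the frame's x, y, z axes.
In Python, from station import sensors, eyes, workorder gives the robot as it stands.
- The arm moves only by the shell command python3 -m handwheel 'ROWS'. ROWS is a JSON list of rows, 1 to 8 of them, each written [opening, [dx, dy, dz], [rx, ry, rz]]: the opening from 0.0 (shut) to 1.0 (fully open), then dx, dy, dz in normalised numbers (1 is 0.8 m), then a rotation vector rx, ry, rz in a scale on which 1.0 is 120 degrees; each row is the pose to reach, as a shift and turn from the pose commanded when the command began, along the tool's axes at that moment; what a row does not reach only later rows make up. A row lasts 1/10 s, in which the tool goes at most 0.05 m and 8.59 degrees, less where a joint would pass 70% of its speed; a pose out of reach is approached as far as the arm can. The fingers move at their own pace and stop on an object; the grip force is fixed at half the most. Time passes only in rows, so rows that do not move let the fingers close. It prints the time, the measured TCP pose, the force, the opening and the grip force at its end. No shift or turn number may pass 1 either way. Input that does not fit is refused with a message, and nothing moves.
- sensors.sense(): the state, without advancing time (a new reading comes with each control period).
- eyes.capture(name): name is "scene" or "top" or "wrist"; returns a dict with "pixels" (480x640x3 uint8, red, green, blue), "z_map" (480x640 float32, m along the optical axis (not along the pixel's ray), 0 where there is no reading), "K" (3x3 intrinsics, pixels), "world_from_camera" (4x4, takes a point from camera to world coordinates). Camera axes: x right, y up, looking along -z (the intrinsics and any distortion apply to the point x, -y, -z); pixel columns grow to the right and rows downward; lengths in m; the calibration is good to about 2 mm. The wrist camera is an equidistant fisheye: a pixel r from the principal point sees the ray r / f radians off the axis. A picture is of the moment at which its call begins.
- workorder.finish_job(): hands the job in; it is judged then, once.
The state is a dict: "time_s": time; "joints": joint angles; "joint_velocities": joint speeds; "effort": joint torques, N m; "tcp_pos": TCP position; "ee_rot": TCP orientation; "wrist_force": force on the tool from outside, world axes, zero at the start; "moment": the same for the moment, N m; "gripper_width": opening from 0.0 (shut) to 1.0 (fully open); "gripper_force": force on a finger pad.
Only numpy, scipy, OpenCV 4.12 (cv2) and the standard library are available. Lean on these libraries where they do the work, as an engineer would, in place of code of your own. Each camera call takes 0.05 s, during which the arm holds its last target. There are 200 camera calls.

## Task

Load the analyser's black rail: stand the four loose green-capped amber bottles upright in the middle of the four white pads, one on each, in order of size, with the largest next to the red end stop and the smallest at the other end. Leave the blue-capped bottle standing where it is.

Things in the scene. Friction and masses are not known exactly. Their poses are not given: they have to be found in the camera images.
- bottle_large: the largest green-capped amber reagent bottle with a paper label, a loose upright round cylinder 44 mm in diameter and 104 mm tall (the screw cap, the top 22 mm, has the same diameter as the body); origin at the centre of its underside, z up along its axis
- bottle_medium: the second largest green-capped amber reagent bottle with a paper label, a loose upright round cylinder 38 mm in diameter and 86 mm tall (the screw cap, the top 22 mm, has the same diameter as the body); origin at the centre of its underside, z up along its axis
- bottle_small: the second smallest green-capped amber reagent bottle with a paper label, a loose upright round cylinder 32 mm in diameter and 68 mm tall (the screw cap, the top 22 mm, has the same diameter as the body); origin at the centre of its underside, z up along its axis
- bottle_tiny: the smallest green-capped amber reagent bottle with a paper label, a loose upright round cylinder 26 mm in diameter and 50 mm tall (the screw cap, the top 22 mm, has the same diameter as the body); origin at the centre of its underside, z up along its axis
- blue_bottle: a bystander that must stay where it is: a blue-capped amber bottle, loose, 36 mm in diameter and 75 mm tall, standing in the same row as the green-capped ones; origin at the centre of its underside. (A loose white tub with a grey lid, 62 mm in diameter and 59 mm tall, stands in that row too.)
- pad_1: white round pad 1 of the four on the black loading rail, counted from its right (-y) end to its left (+y) end; fixed, flat, 58 mm in diameter, 3 mm thick; origin at the centre of its underside, on the rail's top 8 mm above the bench, so a bottle stands 3 mm above this origin; y axis along the rail, towards pad_4. Pads are about 80 mm apart; the fixed rail is 90 x 430 mm, 8 mm high
- pad_2: white round pad 2 of the four on the black loading rail, counted from its right (-y) end to its left (+y) end; fixed, flat, 58 mm in diameter, 3 mm thick; origin at the centre of its underside, on the rail's top 8 mm above the bench, so a bottle stands 3 mm above this origin; y axis along the rail, towards pad_4. Pads are about 80 mm apart; the fixed rail is 90 x 430 mm, 8 mm high
- pad_3: white round pad 3 of the four on the black loading rail, counted from its right (-y) end to its left (+y) end; fixed, flat, 58 mm in diameter, 3 mm thick; origin at the centre of its underside, on the rail's top 8 mm above the bench, so a bottle stands 3 mm above this origin; y axis along the rail, towards pad_4. Pads are about 80 mm apart; the fixed rail is 90 x 430 mm, 8 mm high
- pad_4: white round pad 4 of the four on the black loading rail, counted from its right (-y) end to its left (+y) end; fixed, flat, 58 mm in diameter, 3 mm thick; origin at the centre of its underside, on the rail's top 8 mm above the bench, so a bottle stands 3 mm above this origin; y axis along the rail, towards pad_4. Pads are about 80 mm apart; the fixed rail is 90 x 430 mm, 8 mm high
- stop_red: red end stop, a fixed block on the rail, 70 mm across the rail, 22 mm along it, 30 mm high above the rail, about 65 mm from the nearest pad; at either end of the rail (next to pad_1 or pad_4), with a like grey one at the other end; origin at the centre of its underside, 8 mm above the bench
Things that resemble listed ones, but are neither listed nor needed, are in the scene too. Leave any purple look-alike of the bottle_tiny alone.

How it is judged (in metres and radians):
At the end, for the whole second after the job is handed in: Green-capped bottles upright (0.1 rad), released, at rest, each within 13 mm of its pad's centre, in order of size from the largest at the red end stop to the smallest at the other end; the blue-capped bottle upright (0.15 rad) within 15 mm of its starting place (((horizontal distance between stop_red and pad_1 below 0.12 m and (horizontal distance between bottle_large and pad_1 below 0.013 m and horizontal distance between bottle_medium and pad_2 below 0.013 m and horizontal distance between bottle_small and pad_3 below 0.013 m and horizontal distance between bottle_tiny and pad_4 below 0.013 m)) or (horizontal distance between stop_red and pad_4 below 0.12 m and (horizontal distance between bottle_large and pad_4 below 0.013 m and horizontal distance between bottle_medium and pad_3 below 0.013 m and horizontal distance between bottle_small and pad_2 below 0.013 m and horizontal distance between bottle_tiny and pad_1 below 0.013 m))) and height (world z) of bottle_large between 0.007 and 0.016 m and angle between each of bottle_large, bottle_medium, bottle_small, bottle_tiny's own z axis and vertical below 0.1 rad and linear speed of each of bottle_large, bottle_medium, bottle_small, bottle_tiny below 0.02 m/s and angular speed of each of bottle_large, bottle_medium, bottle_small, bottle_tiny below 0.2 rad/s and height (world z) of bottle_medium between 0.007 and 0.016 m and height (world z) of bottle_small between 0.007 and 0.016 m and height (world z) of bottle_tiny between 0.007 and 0.016 m and distance of blue_bottle from where it was at the start of the episode below 0.015 m and angle between blue_bottle's own z axis and vertical below 0.15 rad); the robot touches nothing.
It fails at once if the blue-capped bottle is moved by more than 15 mm or tipped (distance of blue_bottle from where it was at the start of the episode above 0.015 m or angle between blue_bottle's own z axis and vertical above 0.3 rad).
It also fails if it takes over 106 s, if anything falls off the work surface, if the arm or the gripper's body presses on something with over 40 N, if the wrist force passes 120 N, or if a joint passes its speed limit or range.

## Working session

There is one attempt and no reset: what is moved stays moved. The work goes in short steps, Python scripts to look and compute and a shell command to move; the robot and the scene stay as the last step left them, time stands still between calls to the robot, and variables do not carry over. Pictures are saved under pics/ and viewed, at most 14 in all, crops included, and the job is handed in when it is done.

```bash
mkdir -p pics; cat > h.py <<'E'
import numpy as np, cv2
from station import sensors, eyes
def cap(n, f=None):
    c=eyes.capture(n)
    if f: cv2.imwrite('pics/'+f, cv2.cvtColor(c['pixels'],cv2.COLOR_RGB2BGR))
    return c
def pts(c):
    K=c['K'];v,u=np.mgrid[0:480,0:640];z=c['z_map']
    P=np.stack([(u-K[0,2])/K[0,0]*z,-(v-K[1,2])/K[1,1]*z,-z],-1)
    T=c['world_from_camera'];return P@T[:3,:3].T+T[:3,3]
E
python3 - <<'E'
from h import *
c=cap('top','top1.png');np.save('top1.npy',pts(c));d=cap('scene','scene1.png');np.save('scene1.npy',pts(d))
print(c['world_from_camera'],d['world_from_camera'],c['K'])
s=sensors.sense();print(s['tcp_pos'],s['ee_rot'],s['time_s'],s['gripper_width'])
E
```

```text
[[ 0.00885349  0.99878035 -0.04857404  0.490831  ]
 [-0.99990193  0.0083154  -0.01126882 -0.01613192]
 [-0.01085116  0.04866905  0.99875601  1.14238329]
 [ 0.          0.          0.          1.        ]] [[ 0.89731514 -0.33458809  0.28788252  0.83764644]
 [ 0.44111653  0.65679681 -0.61158333 -0.56611112]
 [ 0.01554817  0.67577272  0.73694605  0.76373882]
 [ 0.          0.          0.          1.        ]] [[552.31739665   0.         324.74168531]
 [  0.         552.31739665 239.93813151]
 [  0.           0.           1.        ]]
[ 0.2653299  -0.5652955   0.22156844] [[-9.05310713e-01 -4.24748964e-01 -9.11836041e-04]
 [-4.24749931e-01  9.05309094e-01  1.71483382e-03]
 [ 9.71195709e-05  1.93975973e-03 -9.99998114e-01]] 0.1 1.0025412621486207
```

View pics/top1.png

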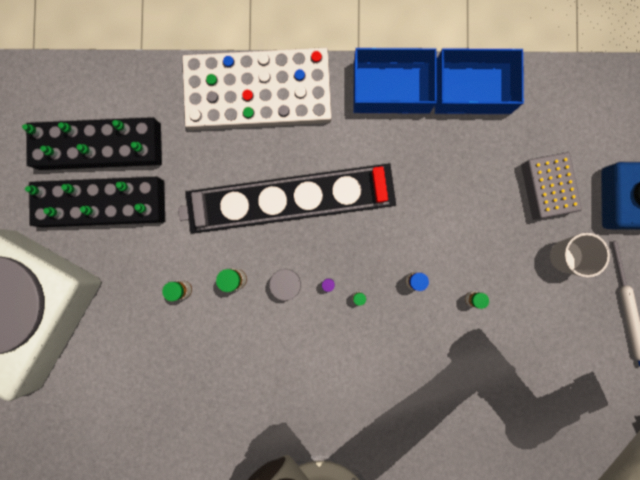

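View pics/scene1.png

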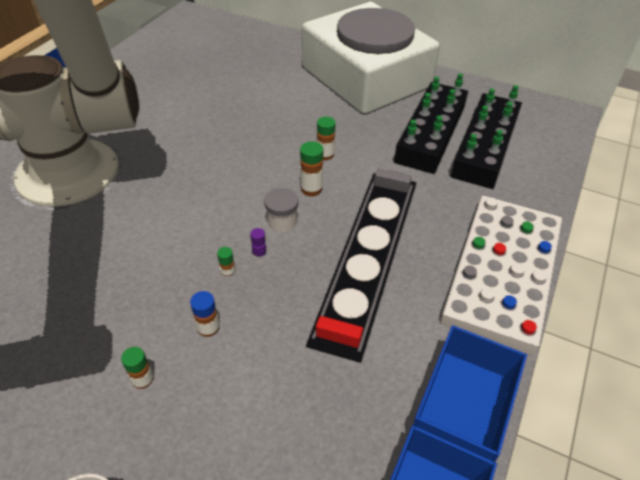

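The top view shows green caps at (174,292), (228,281), (360,300) and (481,300). Possible confusions are the purple look-alike (328,286), the blue cap (419,282), the tub (285,285), and the green tube caps in the racks. The red stop (380,184) is at the -y end, so large goes on pad_1 at (347,190), then pads at (308,195), (272,201) and (234,206).

```bash
python3 - <<'E'
from h import *
P=np.load('top1.npy');img=cv2.imread('pics/top1.png')
S=np.load('scene1.npy')
for n,(u,v) in dict(a=(174,292),b=(228,281),tub=(285,285),purple=(328,286),c=(360,300),blue=(419,282),d=(481,300)).items():
    q=P[v-18:v+19,u-18:u+19].reshape(-1,3);h=np.percentile(q[:,2],99) if n!='x' else 0
    zt=np.median(P[v-2:v+3,u-2:u+3,2]);t=q[abs(q[:,2]-zt)<.005]
    (cx,cy),r=cv2.minEnclosingCircle(t[:,:2].astype(np.float32))
    print(n,zt.round(4),t[:,:2].mean(0).round(4),len(t),np.round([cx,cy,r],4))
hsv=cv2.cvtColor(img,cv2.COLOR_BGR2HSV)
for u,v in [(347,190),(308,195),(272,201),(234,206)]:
    m=np.zeros((480,640),bool);m[v-20:v+21,u-20:u+21]=1
    m&=(img.min(2)>150);q=P[m];print('pad',q.mean(0).round(4),len(q))
top=cv2.resize(img[250:330,150:510],None,fx=2.2,fy=2.2,interpolation=2)
s=cv2.resize(cv2.imread('pics/scene1.png')[100:400,100:360],None,fx=1.4,fy=1.4)
o=np.zeros((600,792,3),np.uint8);o[:176,:792]=top;o[178:178+s.shape[0],:s.shape[1]]=s
cv2.imwrite('pics/crop1.png',o)
E
```

```text
a 0.087 [0.4431 0.2883] 305 [0.4432 0.2882 0.0193]
b 0.1046 [0.4655 0.1788] 414 [0.4655 0.1792 0.0219]
tub 0.0588 [0.4566 0.0743] 765 [0.4565 0.0745 0.031 ]
purple 0.0501 [ 0.4562 -0.0105] 129 [ 0.4561 -0.0102  0.0128]
c 0.0503 [ 0.4296 -0.0727] 130 [ 0.4296 -0.0727  0.0128]
blue 0.0756 [ 0.4653 -0.1862] 267 [ 0.4653 -0.1866  0.018 ]
d 0.0686 [ 0.4297 -0.3057] 206 [ 0.4296 -0.306   0.0162]
pad [ 0.6475 -0.0463  0.0239] 607
pad [0.6366 0.0323 0.0181] 613
pad [0.6266 0.1056 0.0145] 605
pad [0.6156 0.184  0.0127] 604
```

View pics/crop1.png

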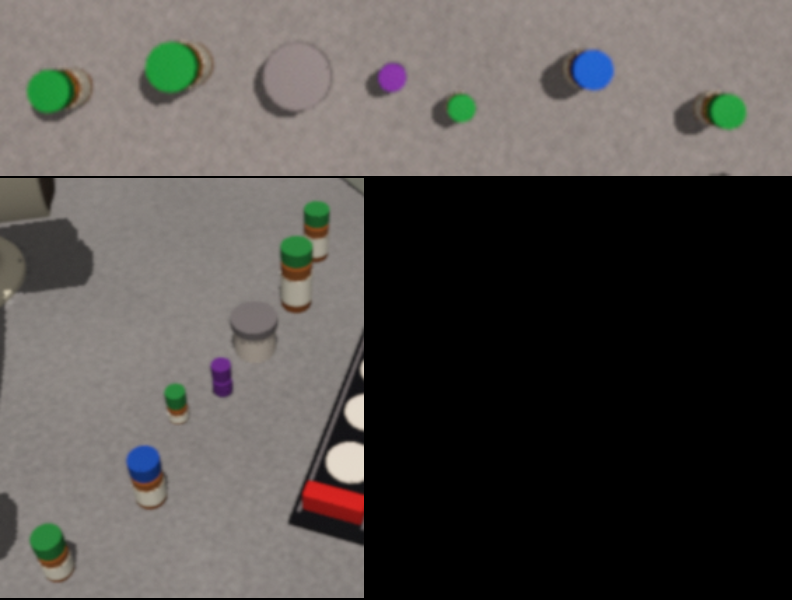

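Heights and radii settle identity: a is medium, b large, c tiny, d small. The crop shows c (176,400) is the green one and the purple one is beside it at (221,377). Next I'll refine the pads and work out the first shift.

```bash
python3 - <<'E'
from h import *
from scipy.spatial.transform import Rotation as Ro
P=np.load('top1.npy');img=cv2.imread('pics/top1.png')
K=np.array([[552.317,0,324.742],[0,552.317,239.938],[0,0,1]])
T=np.array([[.00885349,.99878035,-.04857404,.490831],[-.99990193,.0083154,-.01126882,-.01613192],[-.01085116,.04866905,.99875601,1.14238329]])
for u,v in [(347,190),(308,195),(272,201),(234,206)]:
    m=np.zeros((480,640),np.uint8);m[v-17:v+18,u-17:u+18]=(img[v-17:v+18,u-17:u+18].min(2)>140)
    M=cv2.moments(m,True);cu,cv_=M['m10']/M['m00'],M['m01']/M['m00']
    d=T[:,:3]@[(cu-K[0,2])/K[0,0],-(cv_-K[1,2])/K[1,1],-1];p=T[:,3]+d*(0.011-T[2,3])/d[2]
    print('pad',p.round(4),np.median(P[v-4:v+5,u-4:u+5].reshape(-1,3),0).round(4),M['m00'],round(cu,1),round(cv_,1))
s=sensors.sense();R=s['ee_rot'];R=np.array(R)
Rt=np.array([[0,-1,0],[-1,0,0],[0,0,-1.]])
print('rv',np.degrees(Ro.from_matrix(R.T@Rt).as_rotvec()))
print('shift to tiny z.2',R.T@(np.array([.4296,-.0727,.15])-s['tcp_pos']))
E
```

```text
pad [ 0.6493 -0.0468  0.011 ] [ 0.6491 -0.0483  0.0109] 619.0 346.3 189.9
pad [0.6376 0.0326 0.011 ] [0.6383 0.032  0.0107] 619.0 307.7 195.3
pad [0.627  0.1058 0.011 ] [0.6254 0.1059 0.0108] 615.0 272.1 200.2
pad [0.6157 0.1842 0.011 ] [0.6143 0.1842 0.0111] 616.0 234.1 205.4
rv [ 1.02157936e-01  5.79543392e-02 -6.48651481e+01]
shift to tiny z.2 [-0.35795233  0.3760388   0.07226324]
```

The manual's scale: shifts go in shares of 0.8 m and turns go in shares of 120 degrees. Converting my numbers, 0.286 m is 0.3575, 0.072 m is 0.09, -8.1 degrees is -0.0675.

```bash
R='x'; python3 -m handwheel '[[1, [-0.0425, 0.045, 0.0088], [0, 0, -0.0675]], [1, [-0.085, 0.09, 0.0175], [0, 0, -0.135]], [1, [-0.1275, 0.1338, 0.0263], [0, 0, -0.2025]], [1, [-0.17, 0.1788, 0.035], [0, 0, -0.27]], [1, [-0.2125, 0.2238, 0.0425], [0.0008, 0.0008, -0.3375]], [1, [-0.255, 0.2688, 0.0513], [0.0008, 0.0008, -0.4058]], [1, [-0.2988, 0.3138, 0.06], [0.0008, 0.0008, -0.4733]], [1, [-0.3413, 0.3575, 0.0688], [0.0008, 0.0005, -0.5408]]]'
cat >> h.py <<'E'
def go(x,y,z):
    s=sensors.sense();R=np.array(s['ee_rot']);print(s['time_s'],np.round(s['tcp_pos'],4),'shift',np.round(R.T@(np.array([x,y,z])-s['tcp_pos']),4),'y',R[:,1].round(3),'g',round(s['gripper_width'],3),s['gripper_force'])
E
python3 -c "
from h import *
go(.4296,-.0727,.08)"
```

```text
time_s: 0.9
tcp_pos: [0.3912, -0.1889, 0.1673]
ee_rot: [[0.006, -1.0, 0.001], [-1.0, -0.006, -0.002], [0.002, -0.001, -1.0]]
wrist_force: [1.4, -0.2, -0.5]
gripper_width: 0.998
gripper_force: 0.0
0.9 [ 0.3912 -0.1889  0.1673] shift [-0.1161 -0.0391  0.0872] y [-1.    -0.006 -0.001] g 0.998 0.0
```

```bash
python3 -m handwheel '[[0.6, [-0.05, -0.0163, 0.025], [0, 0, 0]], [0.6, [-0.1, -0.0325, 0.05], [0, 0, 0]], [0.6, [-0.1438, -0.0475, 0.075], [0, 0, 0]], [0.6, [-0.1438, -0.0475, 0.075], [0, 0, 0]], [0.6, [-0.1438, -0.0475, 0.075], [0, 0, 0]]]'
python3 -c "
from h import *
go(.4296,-.0727,.012)
cap('wrist','w1.png')"
```

```text
time_s: 1.4
tcp_pos: [0.4288, -0.0754, 0.1068]
ee_rot: [[0.003, -1.0, -0.001], [-1.0, -0.003, -0.002], [0.002, 0.001, -1.0]]
wrist_force: [-0.2, -0.2, -0.6]
gripper_width: 0.651
gripper_force: 0.0
1.4 [ 0.4288 -0.0754  0.1068] shift [-0.0028 -0.0009  0.0948] y [-1.    -0.003  0.001] g 0.651 0.0
```

View pics/w1.png

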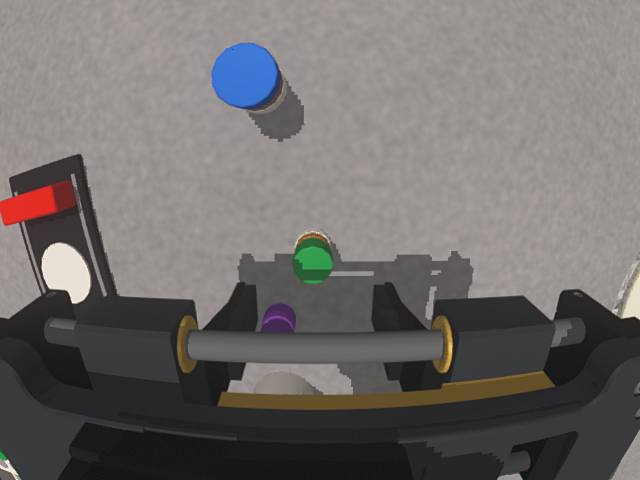

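The wrist view shows the green tiny bottle (313,260) centred between the fingers. The purple one (280,318) and blue one (245,75) are clear of them. Descend and grip.

In the tool's units: 0.094 m is 0.1175, 0.075 m is 0.0938.

```bash
python3 -m handwheel '[[0.6, [-0.0025, -0.0013, 0.05], [0, 0, 0]], [0.6, [-0.0025, -0.0013, 0.0938], [0, 0, 0]], [0.6, [-0.0025, -0.0013, 0.1175], [0, 0, 0]], [0.6, [-0.0025, -0.0013, 0.1175], [0, 0, 0]], [0, [-0.0025, -0.0013, 0.1175], [0, 0, 0]], [0, [-0.0025, -0.0013, 0.1175], [0, 0, 0]], [0, [-0.0025, -0.0013, 0.1175], [0, 0, 0]], [0, [-0.0025, -0.0013, 0.1175], [0, 0, 0]]]'
python3 -m handwheel '[[0, [0, 0, 0], [0, 0, 0]], [0, [0, 0, 0], [0, 0, 0]], [0, [0, 0, 0], [0, 0, 0]]]'
python3 -c "
from h import *
go(.6157,.1842,.1)"
```

```text
time_s: 2.25
tcp_pos: [0.4309, -0.0741, 0.0144]
ee_rot: [[0.001, -1.0, 0.003], [-1.0, -0.001, -0.001], [0.001, -0.003, -1.0]]
wrist_force: [0.7, -0.7, -0.8]
gripper_width: 0.325
gripper_force: 0.0
time_s: 2.55
tcp_pos: [0.4307, -0.074, 0.0142]
ee_rot: [[0.001, -1.0, 0.002], [-1.0, -0.001, -0.002], [0.002, -0.002, -1.0]]
wrist_force: [-1.7, 0.5, 7.8]
gripper_width: 0.292
gripper_force: 30.0
2.55 [ 0.4307 -0.074   0.0142] shift [-0.2578 -0.1855 -0.0858] y [-1.    -0.001 -0.002] g 0.292 29.99843615863938
```

In the tool's units: -0.22 m is -0.275, -0.18 m is -0.225.

```bash
python3 -m handwheel '[[0, [0, 0, -0.0375], [0, 0, 0]], [0, [0, 0, -0.0875], [0, 0, 0]], [0, [-0.025, -0.0188, -0.125], [0, 0, 0]], [0, [-0.075, -0.0538, -0.125], [0, 0, 0]], [0, [-0.125, -0.09, -0.125], [0, 0, 0]], [0, [-0.175, -0.125, -0.125], [0, 0, 0]], [0, [-0.225, -0.1625, -0.125], [0, 0, 0]], [0, [-0.275, -0.1975, -0.125], [0, 0, 0]]]'
python3 -m handwheel '[[0, [-0.025, -0.0175, 0], [0, 0, 0]], [0, [-0.0463, -0.0338, 0], [0, 0, 0]], [0, [-0.0463, -0.0338, 0.0375], [0, 0, 0]], [0, [-0.0463, -0.0338, 0.0375], [0, 0, 0]]]'
python3 -c "
from h import *
go(.6157,.1842,.0265)"
```

```text
time_s: 3.35
tcp_pos: [0.5887, 0.148, 0.113]
ee_rot: [[0.001, -1.0, 0.001], [-1.0, -0.001, -0.002], [0.002, -0.001, -1.0]]
wrist_force: [0.9, -0.5, -0.0]
gripper_width: 0.291
gripper_force: 30.0
time_s: 3.75
tcp_pos: [0.6119, 0.1826, 0.0786]
ee_rot: [[0.0, -1.0, -0.008], [-1.0, -0.0, -0.005], [0.005, 0.008, -1.0]]
wrist_force: [-0.8, -0.3, -1.6]
gripper_width: 0.29
gripper_force: 30.0
3.75 [0.6119 0.1826 0.0786] shift [-0.0019 -0.0043  0.0521] y [-1.    -0.     0.008] g 0.29 29.991322392015718
```

In the tool's units: 0.046 m is 0.0575, 0.043 m is 0.0538.

```bash
python3 -m handwheel '[[0, [0, -0.0013, 0.025], [0, 0, 0]], [0, [0, -0.0013, 0.0438], [0, 0, 0]], [0, [0, -0.0013, 0.0538], [0, 0, 0]], [0, [0, -0.0013, 0.0575], [0, 0, 0]], [0, [0, -0.0013, 0.0575], [0, 0, 0]], [0, [0, -0.0013, 0.0575], [0, 0, 0]]]'
python3 -c "
from h import *
go(.6157,.1842,.0265)"
```

```text
time_s: 4.35
tcp_pos: [0.6166, 0.1832, 0.0381]
ee_rot: [[0.001, -1.0, 0.002], [-1.0, -0.001, -0.001], [0.001, -0.002, -1.0]]
wrist_force: [0.2, 0.3, -0.1]
gripper_width: 0.29
gripper_force: 30.0
4.35 [0.6166 0.1832 0.0381] shift [-0.001   0.0009  0.0116] y [-1.    -0.001 -0.002] g 0.29 29.991481346078217
```

In the tool's units: 0.012 m is 0.015, 0.01 m is 0.0125.

```bash
python3 -m handwheel '[[0, [0, 0.0013, 0.0075], [0, 0, 0]], [0, [0, 0.0013, 0.0125], [0, 0, 0]], [0, [0, 0.0013, 0.015], [0, 0, 0]], [0, [0, 0.0013, 0.015], [0, 0, 0]], [0, [0, 0.0013, 0.015], [0, 0, 0]]]'

```

```text
time_s: 4.85
tcp_pos: [0.6149, 0.183, 0.0253]
ee_rot: [[0.001, -1.0, 0.001], [-1.0, -0.001, -0.002], [0.002, -0.001, -1.0]]
wrist_force: [-1.3, 0.0, 2.4]
gripper_width: 0.289
gripper_force: 30.0
```

In the tool's units: -0.13 m is -0.1625, -0.1 m is -0.125.

```bash
python3 -m handwheel '[[0.6, [0, 0, 0], [0, 0, 0]], [0.6, [0, 0, 0], [0, 0, 0]], [0.6, [0, 0, 0], [0, 0, 0]], [0.6, [0, 0, -0.025], [0, 0, 0]], [0.6, [0, 0, -0.075], [0, 0, 0]], [0.65, [0, 0, -0.125], [0, 0, 0]], [0.65, [0.0375, 0.0138, -0.1625], [0, 0, 0]], [0.65, [0.095, 0.0363, -0.1625], [0, 0, 0]]]'
python3 -m handwheel '[[0.65, [0.0575, 0.0219, 0], [0, 0, 0]], [0.65, [0.115, 0.0438, 0], [0, 0, 0]], [0.65, [0.1725, 0.065, 0], [0, 0, 0]], [0.65, [0.23, 0.0875, 0], [0, 0, 0]], [0.65, [0.2875, 0.1088, 0], [0, 0, 0]], [0.65, [0.345, 0.1313, 0], [0, 0, 0]], [0.65, [0.4025, 0.1525, 0], [0, 0, 0]], [0.65, [0.46, 0.175, 0], [0, 0, 0]]]'
python3 -m handwheel '[[0.65, [0.0563, 0.0213, 0.025], [0, 0, 0]], [0.65, [0.0563, 0.0213, 0.05], [0, 0, 0]], [0.65, [0.0563, 0.0213, 0.05], [0, 0, 0]], [0.65, [0.0563, 0.0213, 0.05], [0, 0, 0]]]'
python3 -c "
from h import *
go(.4297,-.306,.027)
cap('wrist','w2.png');cap('scene','s2.png')
a=cv2.imread('pics/w2.png');b=cv2.imread('pics/s2.png')
cv2.imwrite('pics/c2.png',np.hstack([cv2.resize(a,(400,300)),cv2.resize(b,(400,300))]))"
```

```text
time_s: 5.65
tcp_pos: [0.5897, 0.1092, 0.1603]
ee_rot: [[0.005, -1.0, 0.012], [-1.0, -0.005, 0.002], [-0.002, -0.012, -1.0]]
wrist_force: [1.4, 0.6, -0.9]
gripper_width: 0.647
gripper_force: 0.0
time_s: 6.45
tcp_pos: [0.4455, -0.2626, 0.156]
ee_rot: [[0.001, -1.0, 0.002], [-1.0, -0.001, -0.002], [0.002, -0.002, -1.0]]
wrist_force: [1.0, -0.4, 0.6]
gripper_width: 0.647
gripper_force: 0.0
time_s: 6.85
tcp_pos: [0.4294, -0.306, 0.1159]
ee_rot: [[0.001, -1.0, 0.0], [-1.0, -0.001, -0.002], [0.002, -0.0, -1.0]]
wrist_force: [1.2, 0.0, -0.4]
gripper_width: 0.645
gripper_force: 0.0
6.85 [ 0.4294 -0.306   0.1159] shift [-0.0001 -0.0002  0.0889] y [-1.    -0.001 -0.   ] g 0.645 0.0
```

View pics/c2.png

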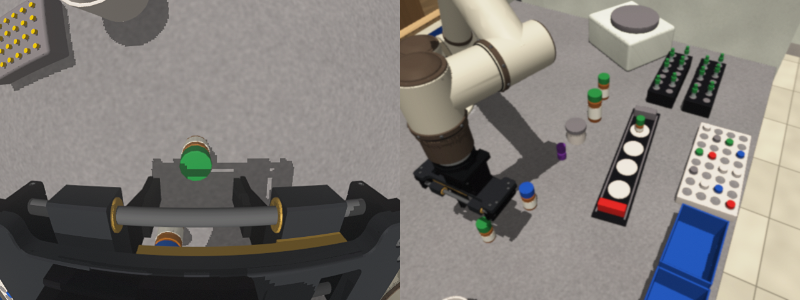

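The tiny bottle stands upright on its pad (scene half, 640,122). The small bottle (196,163) is centred between the fingers and blue is clear. Grip it.

In the tool's units: 0.088 m is 0.11, 0.07 m is 0.0875.

```bash
python3 -m handwheel '[[0.65, [0, 0, 0.05], [0, 0, 0]], [0.65, [0, 0, 0.0875], [0, 0, 0]], [0.65, [0, 0, 0.11], [0, 0, 0]], [0.65, [0, 0, 0.11], [0, 0, 0]], [0, [0, 0, 0.11], [0, 0, 0]], [0, [0, 0, 0.11], [0, 0, 0]], [0, [0, 0, 0.11], [0, 0, 0]], [0, [0, 0, 0.11], [0, 0, 0]]]'
python3 -m handwheel '[[0, [0, 0, 0], [0, 0, 0]], [0, [0, 0, 0], [0, 0, 0]]]'
python3 -c "
from h import *
go(.627,.1058,.1)"
```

```text
time_s: 7.75
tcp_pos: [0.4301, -0.3063, 0.0289]
ee_rot: [[0.001, -1.0, 0.003], [-1.0, -0.001, -0.002], [0.002, -0.003, -1.0]]
wrist_force: [0.7, -0.2, 0.0]
gripper_width: 0.375
gripper_force: 0.3
time_s: 7.95
tcp_pos: [0.43, -0.3063, 0.0288]
ee_rot: [[0.001, -1.0, 0.002], [-1.0, -0.001, -0.002], [0.002, -0.002, -1.0]]
wrist_force: [-0.1, 1.5, 6.6]
gripper_width: 0.358
gripper_force: 30.0
7.95 [ 0.43   -0.3063  0.0288] shift [-0.4118 -0.1976 -0.0718] y [-1.    -0.001 -0.002] g 0.358 29.994817413389683
```

In the tool's units: -0.198 m is -0.2475, -0.13 m is -0.1625.

```bash
python3 -m handwheel '[[0, [0, 0, -0.0375], [0, 0, 0]], [0, [0, 0, -0.0875], [0, 0, 0]], [0, [0, 0, -0.1375], [0, 0, 0]], [0, [-0.0375, -0.0175, -0.1625], [0, 0, 0]], [0, [-0.09, -0.0438, -0.1625], [0, 0, 0]], [0, [-0.1425, -0.0688, -0.1625], [0, 0, 0]], [0, [-0.195, -0.0938, -0.1625], [0, 0, 0]], [0, [-0.2475, -0.1188, -0.1625], [0, 0, 0]]]'
python3 -m handwheel '[[0, [-0.0538, -0.025, 0], [0, 0, 0]], [0, [-0.1075, -0.0513, 0], [0, 0, 0]], [0, [-0.1613, -0.0775, 0], [0, 0, 0]], [0, [-0.215, -0.1025, 0], [0, 0, 0]], [0, [-0.2669, -0.1281, 0], [0, 0, 0]], [0, [-0.2669, -0.1281, 0.05], [0, 0, 0]], [0, [-0.2669, -0.1281, 0.1], [0, 0, 0]], [0, [-0.2669, -0.1281, 0.125], [0, 0, 0]]]'
python3 -m handwheel '[[0, [0, 0, 0], [0, 0, 0]], [0, [0, 0, 0], [0, 0, 0]], [0, [0, 0, 0], [0, 0, 0]]]'
python3 -c "
from h import *
go(.627,.1058,.0403)"
```

```text
time_s: 8.75
tcp_pos: [0.5242, -0.1062, 0.1574]
ee_rot: [[0.0, -1.0, 0.001], [-1.0, -0.0, -0.002], [0.002, -0.001, -1.0]]
wrist_force: [1.5, -0.2, -0.2]
gripper_width: 0.36
gripper_force: 30.0
time_s: 9.55
tcp_pos: [0.6237, 0.1053, 0.0527]
ee_rot: [[0.0, -1.0, -0.006], [-1.0, -0.0, -0.004], [0.004, 0.006, -1.0]]
wrist_force: [0.1, -0.1, -0.6]
gripper_width: 0.357
gripper_force: 30.0
time_s: 9.85
tcp_pos: [0.6278, 0.1059, 0.0591]
ee_rot: [[0.001, -1.0, 0.004], [-1.0, -0.001, -0.001], [0.001, -0.004, -1.0]]
wrist_force: [-0.2, 0.8, 0.4]
gripper_width: 0.365
gripper_force: 30.0
9.85 [0.6278 0.1059 0.0591] shift [0.     0.0009 0.0188] y [-1.    -0.001 -0.004] g 0.365 29.994693989865482
```

In the tool's units: 0.018 m is 0.0225, 0.017 m is 0.0213.

```bash
python3 -m handwheel '[[0, [0, 0.0013, 0.01], [0, 0, 0]], [0, [0, 0.0013, 0.0175], [0, 0, 0]], [0, [0, 0.0013, 0.0213], [0, 0, 0]], [0, [0, 0.0013, 0.0225], [0, 0, 0]], [0, [0, 0.0013, 0.0225], [0, 0, 0]], [0, [0, 0.0013, 0.0225], [0, 0, 0]]]'

```

```text
time_s: 10.45
tcp_pos: [0.6254, 0.1054, 0.0398]
ee_rot: [[0.001, -1.0, 0.0], [-1.0, -0.001, -0.002], [0.002, -0.0, -1.0]]
wrist_force: [-2.7, 0.5, 4.9]
gripper_width: 0.36
gripper_force: 30.0
```

In the tool's units: -0.12 m is -0.15, -0.1 m is -0.125.

```bash
python3 -m handwheel '[[0.65, [0, 0, 0], [0, 0, 0]], [0.65, [0, 0, 0], [0, 0, 0]], [0.65, [0, 0, 0], [0, 0, 0]], [0.65, [0, 0, -0.025], [0, 0, 0]], [0.7, [0, 0, -0.075], [0, 0, 0]], [0.7, [0, 0, -0.125], [0, 0, 0]], [0.7, [-0.025, 0.025, -0.15], [0, 0, 0]], [0.7, [-0.0663, 0.0663, -0.15], [0, 0, 0]]]'
python3 -m handwheel '[[0.7, [-0.0413, 0.0413, 0], [0, 0, 0]], [0.7, [-0.0825, 0.0825, 0], [0, 0, 0]], [0.7, [-0.125, 0.125, 0], [0, 0, 0]], [0.7, [-0.1625, 0.1625, 0], [0, 0, 0]], [0.7, [-0.1625, 0.1625, 0.025], [0, 0, 0]], [0.7, [-0.1625, 0.1625, 0.025], [0, 0, 0]], [0.7, [-0.1625, 0.1625, 0.025], [0, 0, 0]]]'
python3 -c "
from h import *
go(.4431,.2883,.048)
cap('wrist','w3.png');cap('scene','s3.png')
a=cv2.imread('pics/w3.png');b=cv2.imread('pics/s3.png')
cv2.imwrite('pics/c3.png',np.hstack([cv2.resize(a,(400,300)),cv2.resize(b,(400,300))]))"
```

```text
time_s: 11.25
tcp_pos: [0.5755, 0.1591, 0.1628]
ee_rot: [[-0.002, -1.0, 0.009], [-1.0, 0.002, 0.002], [-0.002, -0.009, -1.0]]
wrist_force: [-0.0, 0.8, 0.5]
gripper_width: 0.697
gripper_force: 0.0
time_s: 11.95
tcp_pos: [0.4425, 0.2884, 0.1387]
ee_rot: [[0.001, -1.0, 0.001], [-1.0, -0.001, -0.003], [0.003, -0.001, -1.0]]
wrist_force: [0.4, 0.1, -0.9]
gripper_width: 0.698
gripper_force: 0.0
11.95 [0.4425 0.2884 0.1387] shift [-0.0001 -0.0005  0.0907] y [-1.    -0.001 -0.001] g 0.698 0.0
```

View pics/c3.png

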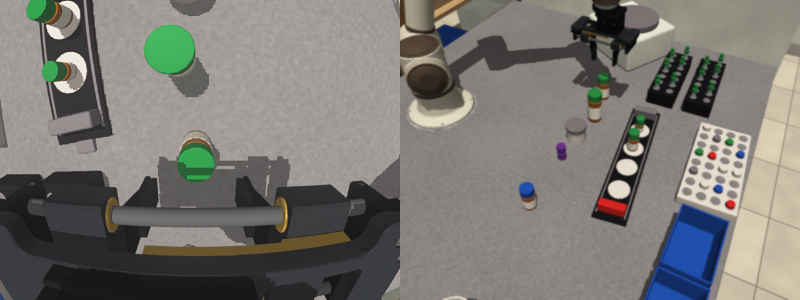

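Both placed bottles stand on their pads, at (45,10) and (52,72) in the wrist half. The medium bottle (196,163) is between the fingers. Before descending I'll check how close the wrist camera comes to the large bottle.

```bash
python3 -c "
from h import *
c=cap('wrist');print(c['world_from_camera'][:3,3]-sensors.sense()['tcp_pos'])"
```

```text
[-0.00024522 -0.08068435  0.16249791]
```

In the tool's units: 0.089 m is 0.1113, 0.07 m is 0.0875.

```bash
python3 -m handwheel '[[0.7, [0, 0, 0.05], [0, 0, 0]], [0.7, [0, 0, 0.0875], [0, 0, 0]], [0.7, [0, 0, 0.1113], [0, 0, 0]], [0.7, [0, 0, 0.1113], [0, 0, 0]], [0, [0, 0, 0.1113], [0, 0, 0]], [0, [0, 0, 0.1113], [0, 0, 0]], [0, [0, 0, 0.1113], [0, 0, 0]], [0, [0, 0, 0.1113], [0, 0, 0]]]'
python3 -m handwheel '[[0, [0, 0, 0], [0, 0, 0]], [0, [0, 0, 0], [0, 0, 0]]]'
python3 -c "
from h import *
go(.6376,.0326,.1)"
```

```text
time_s: 12.9
tcp_pos: [0.4429, 0.289, 0.0509]
ee_rot: [[0.001, -1.0, 0.002], [-1.0, -0.001, -0.0], [0.0, -0.002, -1.0]]
wrist_force: [0.4, -0.1, 2.6]
gripper_width: 0.43
gripper_force: 30.0
time_s: 13.1
tcp_pos: [0.443, 0.289, 0.0508]
ee_rot: [[0.001, -1.0, 0.002], [-1.0, -0.001, -0.0], [0.0, -0.002, -1.0]]
wrist_force: [0.1, -1.1, 5.8]
gripper_width: 0.429
gripper_force: 30.0
13.1 [0.443  0.289  0.0508] shift [ 0.2567 -0.1944 -0.0486] y [-1.    -0.001 -0.002] g 0.429 29.99225652893074
```

```bash
python3 -m handwheel '[[0, [0, 0, -0.0375], [0, 0, 0]], [0, [0, 0, -0.0875], [0, 0, 0]], [0, [0, 0, -0.1375], [0, 0, 0]], [0, [0, 0, -0.175], [0, 0, 0]], [0, [0.0375, -0.0288, -0.1875], [0, 0, 0]], [0, [0.085, -0.065, -0.1875], [0, 0, 0]], [0, [0.1325, -0.1, -0.1875], [0, 0, 0]], [0, [0.18, -0.1363, -0.1875], [0, 0, 0]]]'
python3 -m handwheel '[[0, [0.0475, -0.0363, 0], [0, 0, 0]], [0, [0.095, -0.0725, 0], [0, 0, 0]], [0, [0.1406, -0.1069, 0], [0, 0, 0]], [0, [0.1406, -0.1069, 0.05], [0, 0, 0]], [0, [0.1406, -0.1069, 0.1], [0, 0, 0]], [0, [0.1406, -0.1069, 0.1438], [0, 0, 0]], [0, [0.1406, -0.1069, 0.1438], [0, 0, 0]], [0, [0.1406, -0.1069, 0.1438], [0, 0, 0]]]'
python3 -m handwheel '[[0, [0, 0, 0], [0, 0, 0]], [0, [0, 0, 0], [0, 0, 0]]]'
python3 -c "
from h import *
go(.6376,.0326,.0618)"
```

```text
time_s: 13.9
tcp_pos: [0.5516, 0.1435, 0.1999]
ee_rot: [[0.001, -1.0, 0.0], [-1.0, -0.001, -0.001], [0.001, -0.0, -1.0]]
wrist_force: [0.2, 0.6, -0.9]
gripper_width: 0.426
gripper_force: 30.0
time_s: 14.7
tcp_pos: [0.6372, 0.0321, 0.0854]
ee_rot: [[0.001, -1.0, -0.0], [-1.0, -0.001, -0.003], [0.003, 0.0, -1.0]]
wrist_force: [0.9, 0.4, 0.7]
gripper_width: 0.428
gripper_force: 30.0
time_s: 14.9
tcp_pos: [0.6385, 0.0327, 0.0879]
ee_rot: [[0.001, -1.0, 0.005], [-1.0, -0.001, -0.001], [0.001, -0.005, -1.0]]
wrist_force: [-0.7, -0.4, -0.7]
gripper_width: 0.435
gripper_force: 30.0
14.9 [0.6385 0.0327 0.0879] shift [0.0001 0.0011 0.0261] y [-1.    -0.001 -0.005] g 0.435 29.99551019514911
```

```bash
python3 -m handwheel '[[0, [0, 0, 0.0125], [0, 0, 0]], [0, [0, 0, 0.0225], [0, 0, 0]], [0, [0, 0, 0.0275], [0, 0, 0]], [0, [0, 0, 0.0294], [0, 0, 0]], [0, [0, 0, 0.0294], [0, 0, 0]], [0, [0, 0, 0.0294], [0, 0, 0]]]'

```

```text
time_s: 15.5
tcp_pos: [0.6371, 0.0321, 0.0619]
ee_rot: [[0.001, -1.0, 0.001], [-1.0, -0.001, -0.002], [0.002, -0.001, -1.0]]
wrist_force: [-1.4, -0.4, 0.5]
gripper_width: 0.43
gripper_force: 30.0
```

In the tool's units: -0.12 m is -0.15, -0.1 m is -0.125.

```bash
python3 -m handwheel '[[0.7, [0, 0, 0], [0, 0, 0]], [0.7, [0, 0, 0], [0, 0, 0]], [0.7, [0, 0, 0], [0, 0, 0]], [0.7, [0, 0, -0.025], [0, 0, 0]], [0.75, [0, 0, -0.075], [0, 0, 0]], [0.75, [0, 0, -0.125], [0, 0, 0]], [0.75, [-0.0125, 0.015, -0.15], [0, 0, 0]], [0.75, [-0.05, 0.0588, -0.15], [0, 0, 0]]]'
python3 -m handwheel '[[0.75, [-0.0375, 0.0438, 0], [0, 0, 0]], [0.75, [-0.075, 0.0875, 0], [0, 0, 0]], [0.75, [-0.1125, 0.1313, 0], [0, 0, 0]], [0.75, [-0.1338, 0.1556, 0], [0, 0, 0]], [0.75, [-0.1338, 0.1556, 0.025], [0, 0, 0]], [0.75, [-0.1338, 0.1556, 0.025], [0, 0, 0]], [0.75, [-0.1338, 0.1556, 0.025], [0, 0, 0]]]'
python3 -c "
from h import *
go(.4655,.179,.058)
cap('wrist','w4.png');cap('scene','s4.png')
a=cv2.imread('pics/w4.png');b=cv2.imread('pics/s4.png')
cv2.imwrite('pics/c4.png',np.hstack([cv2.resize(a,(400,300)),cv2.resize(b,(400,300))]))"
```

```text
time_s: 16.3
tcp_pos: [0.5937, 0.072, 0.1856]
ee_rot: [[-0.002, -1.0, 0.01], [-1.0, 0.002, 0.0], [-0.0, -0.01, -1.0]]
wrist_force: [-0.1, 1.1, -0.2]
gripper_width: 0.747
gripper_force: 0.0
time_s: 17.0
tcp_pos: [0.4656, 0.1791, 0.1616]
ee_rot: [[0.001, -1.0, 0.001], [-1.0, -0.001, -0.002], [0.002, -0.001, -1.0]]
wrist_force: [-0.3, -0.1, 0.6]
gripper_width: 0.746
gripper_force: 0.0
17.0 [0.4656 0.1791 0.1616] shift [-1.000e-04  2.000e-04  1.036e-01] y [-1.    -0.001 -0.001] g 0.746 0.0
```

View pics/c4.png

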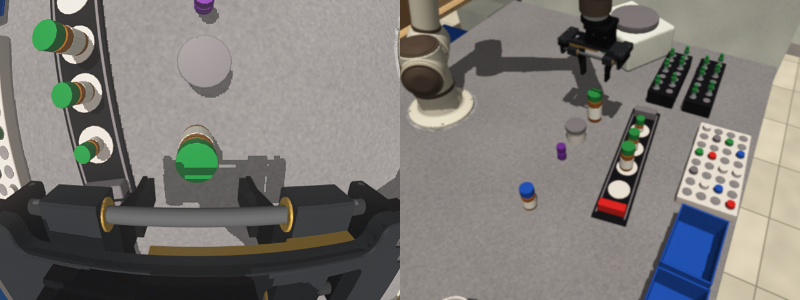

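Three bottles stand on their pads, at (82,155), (62,95) and (48,38) in the wrist half. The large bottle (197,160) is between the fingers. Grip it.

```bash
python3 -m handwheel '[[0.75, [0, 0, 0.05], [0, 0, 0]], [0.75, [0, 0, 0.1], [0, 0, 0]], [0.75, [0, 0, 0.1275], [0, 0, 0]], [0.75, [0, 0, 0.1275], [0, 0, 0]], [0, [0, 0, 0.1275], [0, 0, 0]], [0, [0, 0, 0.1275], [0, 0, 0]], [0, [0, 0, 0.1275], [0, 0, 0]], [0, [0, 0, 0.1275], [0, 0, 0]]]'
python3 -m handwheel '[[0, [0, 0, 0], [0, 0, 0]], [0, [0, 0, 0], [0, 0, 0]]]'
python3 -c "
from h import *
go(.649,-.047,.1)"
```

```text
time_s: 17.9
tcp_pos: [0.4662, 0.1795, 0.0608]
ee_rot: [[0.001, -1.0, 0.003], [-1.0, -0.001, -0.0], [0.0, -0.003, -1.0]]
wrist_force: [-0.7, 0.4, 3.3]
gripper_width: 0.502
gripper_force: 30.0
time_s: 18.1
tcp_pos: [0.4662, 0.1795, 0.0608]
ee_rot: [[0.001, -1.0, 0.003], [-1.0, -0.001, -0.001], [0.001, -0.003, -1.0]]
wrist_force: [-0.6, -0.5, 6.1]
gripper_width: 0.498
gripper_force: 30.0
18.1 [0.4662 0.1795 0.0608] shift [ 0.2268 -0.1826 -0.0386] y [-1.    -0.001 -0.003] g 0.498 29.980614348314703
```

In the tool's units: -0.16 m is -0.2, -0.15 m is -0.1875.

```bash
python3 -m handwheel '[[0, [0, 0, -0.0375], [0, 0, 0]], [0, [0, 0, -0.0875], [0, 0, 0]], [0, [0, 0, -0.1375], [0, 0, 0]], [0, [0, 0, -0.1875], [0, 0, 0]], [0, [0.0325, -0.0263, -0.2], [0, 0, 0]], [0, [0.075, -0.06, -0.2], [0, 0, 0]], [0, [0.1175, -0.095, -0.2], [0, 0, 0]], [0, [0.16, -0.1288, -0.2], [0, 0, 0]]]'
python3 -m handwheel '[[0, [0.0425, -0.0338, 0], [0, 0, 0]], [0, [0.085, -0.0688, 0], [0, 0, 0]], [0, [0.1231, -0.0994, 0], [0, 0, 0]], [0, [0.1231, -0.0994, 0.025], [0, 0, 0]], [0, [0.1231, -0.0994, 0.075], [0, 0, 0]], [0, [0.1231, -0.0994, 0.125], [0, 0, 0]], [0, [0.1231, -0.0994, 0.1563], [0, 0, 0]], [0, [0.1231, -0.0994, 0.1563], [0, 0, 0]]]'
python3 -m handwheel '[[0, [0, 0, 0], [0, 0, 0]], [0, [0, 0, 0], [0, 0, 0]], [0, [0, 0, 0], [0, 0, 0]]]'
python3 -c "
from h import *
go(.649,-.047,.0718)"
```

```text
time_s: 18.9
tcp_pos: [0.5689, 0.0502, 0.2197]
ee_rot: [[0.001, -1.0, 0.001], [-1.0, -0.001, -0.001], [0.001, -0.001, -1.0]]
wrist_force: [0.5, 0.8, -0.2]
gripper_width: 0.504
gripper_force: 30.0
time_s: 19.7
tcp_pos: [0.6444, -0.0476, 0.0897]
ee_rot: [[-0.0, -1.0, -0.01], [-1.0, 0.0, -0.002], [0.002, 0.01, -1.0]]
wrist_force: [-0.5, -0.1, -1.8]
gripper_width: 0.501
gripper_force: 30.0
time_s: 20.0
tcp_pos: [0.6494, -0.0471, 0.0973]
ee_rot: [[0.001, -1.0, 0.005], [-1.0, -0.001, -0.001], [0.001, -0.005, -1.0]]
wrist_force: [-0.2, -1.0, -1.2]
gripper_width: 0.5
gripper_force: 30.0
20.0 [ 0.6494 -0.0471  0.0973] shift [-0.0001  0.0005  0.0255] y [-1.    -0.001 -0.005] g 0.5 29.979322208091617
```

In the tool's units: 0.0235 m is 0.0294, 0.022 m is 0.0275.

```bash
python3 -m handwheel '[[0, [0, 0, 0.0125], [0, 0, 0]], [0, [0, 0, 0.0225], [0, 0, 0]], [0, [0, 0, 0.0275], [0, 0, 0]], [0, [0, 0, 0.0294], [0, 0, 0]], [0, [0, 0, 0.0294], [0, 0, 0]], [0, [0, 0, 0.0294], [0, 0, 0]]]'

```

```text
time_s: 20.6
tcp_pos: [0.6478, -0.0475, 0.0718]
ee_rot: [[0.001, -1.0, 0.0], [-1.0, -0.001, -0.002], [0.002, -0.0, -1.0]]
wrist_force: [-2.8, -0.3, 2.3]
gripper_width: 0.502
gripper_force: 30.0
```

In the tool's units: -0.16 m is -0.2, -0.14 m is -0.175.

```bash
python3 -m handwheel '[[0.75, [0, 0, 0], [0, 0, 0]], [0.75, [0, 0, 0], [0, 0, 0]], [0.75, [0, 0, 0], [0, 0, 0]], [0.75, [0, 0, -0.025], [0, 0, 0]], [0.75, [0, 0, -0.075], [0, 0, 0]], [0.75, [0, 0, -0.125], [0, 0, 0]], [0.75, [0, 0, -0.175], [0, 0, 0]], [0.75, [0.0375, 0.025, -0.2], [0, 0, 0]]]'
python3 -m handwheel '[[0.75, [0.0375, 0.0375, 0], [0, 0, 0]], [0.75, [0.075, 0.075, 0], [0, 0, 0]], [0.75, [0.1125, 0.1125, 0], [0, 0, 0]], [0.75, [0.15, 0.15, 0], [0, 0, 0]], [0.75, [0.1875, 0.1875, 0], [0, 0, 0]], [0.75, [0.225, 0.2125, 0], [0, 0, 0]], [0.75, [0.25, 0.2125, 0], [0, 0, 0]], [0.75, [0.25, 0.2125, 0], [0, 0, 0]]]'
python3 - <<'E'
from h import *
c=cap('top','top2.png');P=pts(c);np.save('top2.npy',P)
img=cv2.imread('pics/top2.png');hsv=cv2.cvtColor(img,cv2.COLOR_BGR2HSV)
m=((abs(hsv[...,0].astype(int)-60)<18)&(hsv[...,1]>120)&(P[...,0]<.72)&(P[...,0]>.56)&(P[...,2]>.045)).astype(np.uint8)
n,l,st,_=cv2.connectedComponentsWithStats(m)
for i in range(1,n):
    if st[i,4]>60:
        q=P[l==i];q=q[abs(q[:,2]-np.median(q[:,2]))<.004];print(st[i,4],q.mean(0).round(4))
q=P[264:300,401:437].reshape(-1,3);q=q[abs(q[:,2]-.0756)<.005];print('blue',q.mean(0) if len(q) else None)
cv2.imwrite('pics/c5.png',cv2.resize(img[150:330,150:450],(800,480)))
E
```

```text
time_s: 21.4
tcp_pos: [0.6314, -0.0753, 0.2354]
ee_rot: [[0.005, -1.0, 0.009], [-1.0, -0.005, -0.002], [0.002, -0.009, -1.0]]
wrist_force: [0.4, -0.4, 0.1]
gripper_width: 0.749
gripper_force: 0.0
time_s: 22.2
tcp_pos: [0.4577, -0.2791, 0.2318]
ee_rot: [[-0.003, -1.0, 0.002], [-1.0, 0.003, -0.002], [0.002, -0.002, -1.0]]
wrist_force: [-0.0, 0.4, 0.3]
gripper_width: 0.749
gripper_force: 0.0
76 [0.7138 0.4654 0.0869]
92 [0.7123 0.5348 0.0857]
420 [ 0.6458 -0.0484  0.1147]
96 [0.6434 0.3882 0.084 ]
302 [0.6359 0.032  0.0966]
98 [0.639  0.4928 0.084 ]
97 [0.6352 0.562  0.0833]
188 [0.6227 0.1042 0.0788]
118 [0.6126 0.1826 0.0606]
91 [0.6021 0.3507 0.0849]
95 [0.5965 0.4555 0.0851]
97 [0.5931 0.5254 0.0844]
blue None
```

View pics/c5.png

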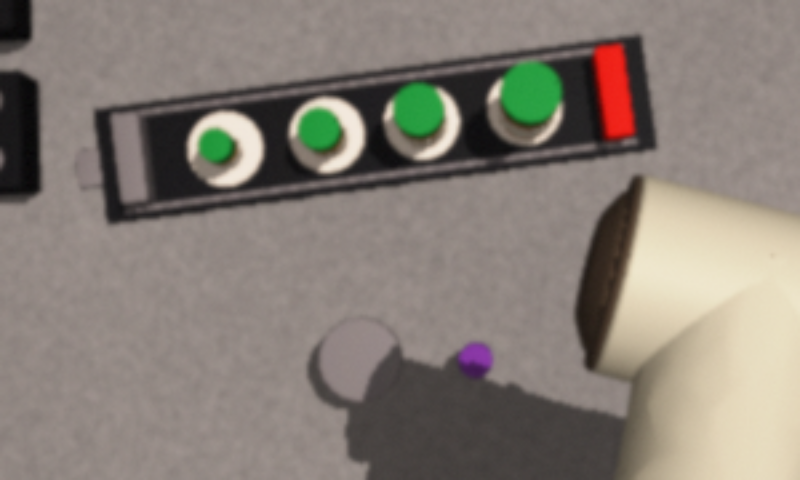

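All four caps are within about 5 mm of their pad centres, at bottle height plus 11 mm, so they are standing properly. The order from the red stop is largest to smallest. Blue was never touched and last stood at (527,195) in the scene view. Handing in.

```bash
python3 -c "
from station import workorder
print(workorder.finish_job())"
```

```text
the job is handed in; nothing more can be done
None
```

The job is handed in (no verdict was printed): the four green-capped bottles stand on their pads within about 5 mm of centre, largest at the red end stop. The arm never touched the blue-capped bottle; it was hidden by the arm in the final picture, but the last clear view showed it upright.

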